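# Tap the jammed dicer cassette home

### The job

The red blade cassette has jammed crooked and too high in the vegetable dicer. Take the mallet by its handle and tap it down gently on the two yellow studs in turn, a little on each side so that it never tips far, until both ends are fully home on their stops; then stand the mallet back upright on its black rubber disc. Tap lightly (keep under 22 N; one end gives at 11 to 13 N), only with the mallet and never with the hand, keep the cassette within 3 degrees of level, and leave the other things alone.

Things in the scene. Friction and masses are not known exactly. Their poses are not given: they have to be found in the camera images.
- dicer: heavy fixed stand of a vegetable dicer, aluminium and steel: base plate 110 x 220 mm with two upright end cheeks 70 mm tall (20 mm thick, at +y and -y, 86 to 106 mm from the middle). Origin: centre of its underside (it stands on a 12 mm green board); z up, y along its length from stud B to stud A
- cassette: red blade cassette, 70 x 150 x 22 mm, 0.3 to 0.6 kg, with a yellow strike stud (18 mm across, 21 mm tall) on each end, jammed in the stand. Each end only moves up and down, and by itself: it sinks while more than 11 to 13 N press its stud, stays where left, and stops hard when home. Pressing the middle takes 22 to 25 N. Origin: top of stud B, axes as the stand's when level
- stud_a (a point): centre of the top of the yellow strike stud at the stand's +y end, 60 mm from the middle. It starts 13 to 18 mm too high, not equal to the other; with its end home it is 82 mm above the stand's underside, well above the cheeks
- stud_b (a point): centre of the top of the yellow strike stud at the stand's -y end, 60 mm from the middle. It starts 13 to 18 mm too high, not equal to the other; with its end home it is 82 mm above the stand's underside
- mallet: small upright kitchen mallet (pounder) standing on its head: white nylon head 44 mm across and 32 mm tall with a flat lower striking face, above it a round wooden handle 22 mm across up to 130 mm. 0.3 kg. Origin: centre of the striking face; z runs up the handle
- stand: fixed black rubber disc on the table, 96 mm across and 10 mm thick, where the mallet stands. Origin: centre of its underside
- bowl: small steel bowl, 120 mm across, 50 mm tall; leave it where it is. Origin: centre of its underside
- mill: dark wooden pepper mill, 56 mm across, 145 mm tall; leave it where it is. Origin: centre of its underside
- oil: amber bottle, 64 mm across, 190 mm tall; leave it where it is. Origin: centre of its underside
- jar: glass jar with red cap, 60 mm across, 80 mm tall; leave it where it is. Origin: centre of its underside
- mould: thin steel ring mould, 80 mm across, 45 mm tall; leave it where it is. Origin: centre of its underside
- knife: chef's knife with black handle lying on the table, 310 mm long; leave it where it is. Origin: under the joint of handle and blade
Not all that is in view belongs to the job. Of the things that look like the stand, take the one that is farthest from the robot's base at the start. Leave any blue look-alike of the mallet alone.

How it is judged (in metres and radians):
On the way, in this order (a step that is already met when the one before it is completed fails the run):
1. the mallet is lifted off its disc, head at least 60 mm above the table (height (world z) of mallet above 0.06 m), for 0.2 s.
2. both ends of the cassette are home, studs within 2 mm of their home height (z of each of stud_a, stud_b in the frame of dicer below 0.084 m), for 0.2 s.
At the end, for the whole second after the job is handed in: Both studs are within 2 mm of their home height (82 mm above the stand's underside), and the mallet stands upright and still on its rubber disc, let go, within 25 mm of the disc's centre (all of step 2 and horizontal distance between mallet and stand below 0.025 m and height (world z) of mallet below 0.014 m and angle between mallet's own z axis and vertical below 0.1 rad and linear speed of mallet below 0.02 m/s); the robot touches nothing.
It fails at once if the mallet presses the cassette or stand with more than 22 N (contact force between mallet and dicer above 22 N).
It fails at once if the cassette tips more than 0.055 rad (3 degrees; one end about 6.5 mm ahead of the other) (angle between cassette's own z axis and vertical above 0.055 rad).
It fails at once if the hand or arm touches the dicer or cassette (contact force between any of the fingers, the arm and dicer above 1 N).
It fails at once if another thing is moved more than 20 mm (distance of any of bowl, mill, oil, jar, mould, knife from where it was at the start of the episode above 0.02 m).
It also fails if it takes over 70 s, if anything falls off the work surface, if the arm or the gripper's body presses on something with over 40 N, if the wrist force passes 120 N, or if a joint passes its speed limit or range.

### The arm

A 7-joint arm with a two-finger parallel gripper is mounted at the origin on the work surface. World frame = base frame: x ahead of the robot, y to its left, z up, the work surface at z = 0. Lengths are in m, angles in degrees, forces in N, time in s.
With the tool pointing down it reaches from about 0.425 to 0.825 m from the base axis. Payload 3.6 kg.
Tool frame: the origin (TCP) lies midway between the tips of the shut fingers; the grasp point (between the pads) lies 19 mm behind it; z points along the fingers, y is the line along which they close (so a half turn about z gives the same grasp; the last joint's range is limited). The gripper opens to 93 mm and grips with 3 to 60 N. Pads are 15 mm wide; open, the fingers measure 128 mm over their backs; the gripper's body (75 mm by 188 mm) begins 65 mm behind the grasp point.
Start: joints at [62.939, 35.231, -0.722, 81.555, 0.464, 63.22, -2.315], TCP at [0.28, -0.586, 0.219] pointing down, gripper open.
Joint ranges: [-178.69, 178.69], [-17.37, 117.87], [-77.05, 75.6], [15.02, 138.74], [-78.02, 258.01], [0.78, 113.62], [-162.83, 162.83]. Speed limits (degrees/s): [159.86, 159.86, 180, 180, 180, 180, 180].

### API

Orientations are given as [roll, pitch, yaw] about the fixed x, y, z axes, in that order (R = Rz(yaw) Ry(pitch) Rx(roll)).
In Python, from plant import arm gives the robot as it stands.
- The arm moves only by the shell command python3 -m crank 'ROWS' [OPENING] [FORCE]. ROWS is JSON, a list of rows, each a list of 6 numbers: the shift along the tool's x, y, z in m, then the turn, a rotation vector about the tool's x, y, z in units of 8 degrees (1.0 is 8 degrees). In form: [[dx, dy, dz, wx, wy, wz], ...]. A call has 1 to 12 rows; each row is the pose to reach, as a shift and turn from the pose commanded when the call began, along the tool's axes at that moment; what a row does not reach only later rows make up. A row lasts 1/10 s, in which the tool goes at most 50 mm and 8.59 degrees, less where a joint would pass 70% of its speed; a pose out of reach is approached as far as the arm can. A call with a gripper value outside its range is refused whole. OPENING is the closure, from -1 (fully open) to 1 (shut), so that 0 is half open, set as the call begins (- or left out, the last holds). The fingers move at their own pace and stop on an object; FORCE is the grip in N (left out, the last holds). Time passes only in rows, so rows that repeat a pose let the fingers close. It gives the time, the measured TCP pose, the force, the opening and the grip force at its end, in the units of the state.
- arm.sense(): the state, without advancing time (a new reading comes with each control period).
- arm.grab_frame(name): name is "side" or "top" or "wrist"; returns a dict with "img" (400x640x3 uint8, red, green, blue), "K" (3x3 intrinsics, pixels), "extrinsics" (4x4, takes a point from world to camera coordinates). Camera axes: x right, y down, z forward; pixel columns grow to the right and rows downward; lengths in m; the calibration is good to about 2 mm. A picture is of the moment at which its call begins. There is no depth.
- arm.finish_job(): hands the job in; it is judged then, once.
The state is a dict: "time": time; "joint_pos": joint angles; "joint_velocities": joint speeds; "joint_efforts": joint torques, N m; "eef_pos": TCP position; "eef_rot": TCP orientation; "contact_force": force on the tool from outside, world axes, zero at the start; "torque": the same for the moment, N m; "finger_gap": opening from 0.0 (shut) to 1.0 (fully open); "gripper_force": force on a finger pad.
Only numpy, scipy, OpenCV 4.12 (cv2) and the standard library are available. Lean on these libraries where they do the work, as an engineer would, in place of code of your own. Each camera call takes 0.05 s, during which the arm holds its last target. There are 200 camera calls.

## Working session

There is one attempt and no reset: what is moved stays moved. The work goes in short steps, Python scripts to look and compute and a shell command to move; the robot and the scene stay as the last step left them, time stands still between calls to the robot, and variables do not carry over. Pictures are saved under pics/ and viewed, at most 10 in all, crops included, and the job is handed in when it is done.

```bash
ls; mkdir -p pics; cat > h.py <<'E'
import numpy as np, cv2, json
from plant import arm
def grab(n,save=None):
    f=arm.grab_frame(n); 
    if save: cv2.imwrite(save,f["img"][:,:,::-1]); np.savez(save[:-4]+'.npz',**{k:f[k] for k in("img","K","extrinsics")})
    return f
def load(p): return dict(np.load(p))
def ray(f,uv):
    E=np.array(f["extrinsics"]);R,t=E[:3,:3],E[:3,3]
    d=R.T@np.linalg.inv(f["K"])@np.array([uv[0],uv[1],1.]); return -R.T@t,d/np.linalg.norm(d)
def onz(f,uv,z):
    o,d=ray(f,uv); return o+d*(z-o[2])/d[2]
def proj(f,p):
    E=np.array(f["extrinsics"]);c=E[:3,:3]@np.array(p)+E[:3,3];q=np.array(f["K"])@c;return q[:2]/q[2]
def tri(fs,uvs):
    A=np.zeros((3,3));b=np.zeros(3)
    for f,uv in zip(fs,uvs):
        o,d=ray(f,uv);M=np.eye(3)-np.outer(d,d);A+=M;b+=M@o
    return np.linalg.solve(A,b)
E
python3 - <<'E'
from h import *
for n in("side","top","wrist"):
    f=grab(n,f"pics/{n}0.png"); print(n,ray(f,(320,200)))
print(arm.sense())
E
```

```text
pics
side (array([0.4949628 , 0.98114236, 0.69022107]), array([ 0.04788828, -0.86209236, -0.50448337]))
top (array([0.4507952 , 0.02705345, 1.05081561]), array([ 0.08411608,  0.0080669 , -0.99642331]))
wrist (array([ 0.35349355, -0.55072603,  0.38384464]), array([-0.26591296, -0.10942673, -0.9577662 ]))
{'time': 0.15, 'joint_pos': array([62.93998811, 35.27775678, -0.72436736, 81.61654001,  0.46588729,
       63.21947889, -2.31519992]), 'joint_velocities': array([ 0.02494139, -0.18112608,  0.01845236, -0.3513942 ,  0.02814503,
       -0.03224662,  0.00642902]), 'joint_efforts': array([ 1.20684934e-03, -4.59345460e+01,  2.09096451e-01, -1.65942836e+01,
       -6.12494303e-02,  1.81650405e-02,  1.47825695e-04]), 'eef_pos': array([ 0.28002789, -0.58594423,  0.21775458]), 'eef_rot': array([-1.79889134e+02,  1.64370728e-03,  2.55468974e+01]), 'contact_force': array([-0.54261769, -0.23748225, -0.31471772]), 'torque': array([ 0.02408249, -0.00693885,  0.02337031]), 'gripper_force': 0.0, 'finger_gap': 1.0012501451699825}
```

View pics/top0.png

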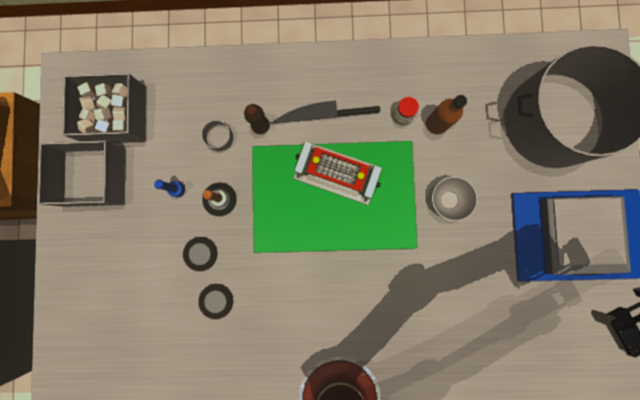

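View pics/side0.png

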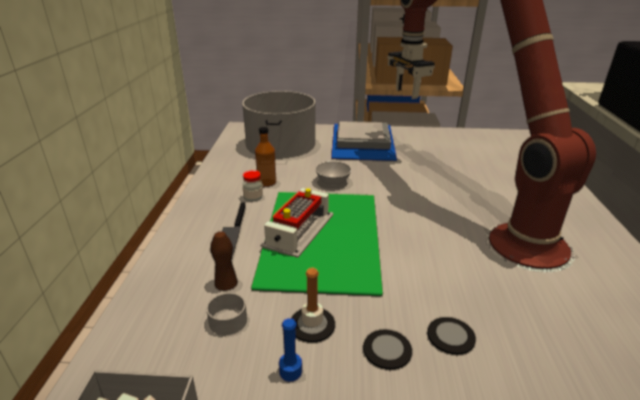

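Top view: the dicer is at about (338,172), with studs at (316,160) and (361,177). There are three discs that could be the stand: (219,199), (200,254) and (216,301). The first looks farthest from the base at (340,390), and the white mallet stands on it. The blue look-alike at (170,187) is to be left alone. I'll measure these and confirm in a crop.

```bash
python3 - <<'E'
from h import *
F={n:load(f"pics/{n}0.npz") for n in("side","top")}
def blobs(f,lo,hi,roi,amin=8):
    x0,y0,x1,y1=roi; hsv=cv2.cvtColor(f["img"],cv2.COLOR_RGB2HSV)
    m=cv2.inRange(hsv,lo,hi); k=np.zeros_like(m);k[y0:y1,x0:x1]=m[y0:y1,x0:x1]
    n,l,s,c=cv2.connectedComponentsWithStats(k)
    return [(c[i].round(1).tolist(),s[i].tolist()) for i in range(1,n) if s[i][4]>=amin]
for n,roi in(("top",(290,135,390,210)),("side",(255,180,340,260))):
    print(n,"yellow",blobs(F[n],(22,150,120),(33,255,255),roi))
for n,roi in(("top",(195,175,245,220)),("side",(285,260,345,345))):
    print(n,"wood",blobs(F[n],(5,110,60),(20,255,255),roi))
for roi in((195,175,245,220),(175,230,222,275),(190,280,240,325)):
    b=blobs(F["top"],(0,0,0),(180,255,70),roi,30); print("disc",b)
    for c,s in b: 
        cc=(s[0]+s[2]/2-.5,s[1]+s[3]/2-.5); p=onz(F["top"],cc,.01); print(p.round(3),np.hypot(*p[:2]).round(3))
a=cv2.resize(F["top"]["img"][140:320,140:390],None,fx=1.6*2,fy=3.2,interpolation=cv2.INTER_CUBIC)[:,:800]
b=a[:576]; 
cv2.imwrite("pics/c1.png",b[:,:,::-1])
s=cv2.resize(F["side"]["img"][175:345,245:345],None,fx=3.5,fy=3.5,interpolation=cv2.INTER_CUBIC)
cv2.imwrite("pics/c2.png",s[:,:,::-1])
E
```

```text
top yellow [([315.7, 159.5], [313, 157, 7, 6, 34]), ([360.3, 175.1], [357, 172, 7, 7, 37])]
side yellow [([308.0, 189.9], [306, 188, 5, 5, 20]), ([286.0, 202.0], [282, 198, 9, 9, 9]), ([286.6, 210.4], [283, 208, 8, 6, 34])]
top wood [([210.3, 195.3], [203, 189, 18, 13, 129])]
side wood [([311.7, 290.3], [307, 269, 11, 43, 381])]
disc [([221.2, 199.2], [203, 183, 33, 33, 457]), ([216.3, 196.7], [212, 193, 9, 8, 54])]
[0.55  0.318 0.01 ] 0.635
[0.557 0.326 0.01 ] 0.646
disc [([200.4, 253.3], [183, 237, 34, 34, 490])]
[0.4   0.374 0.01 ] 0.547
disc [([216.0, 300.4], [199, 284, 34, 35, 506])]
[0.269 0.33  0.01 ] 0.426
```

View pics/c1.png

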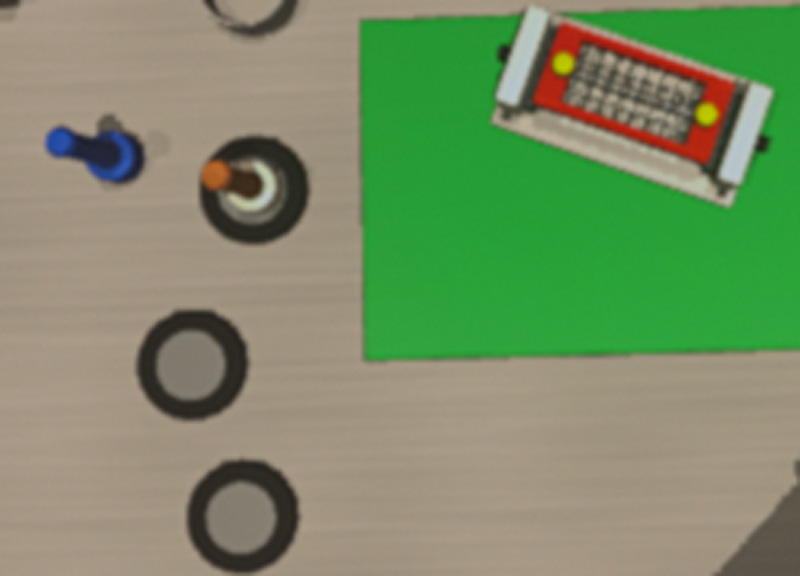

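View pics/c2.png

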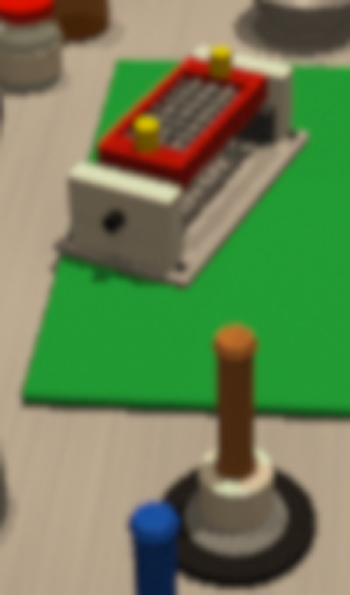

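The crops confirm it: the mallet is white-headed with a wooden handle and stands on the disc at top (219,199). That disc is the farthest of the three (0.635 m, against 0.547 and 0.426).

```bash
python3 - <<'E'
from h import *
F=[load(f"pics/{n}0.npz") for n in("top","side")]
for name,a,b in(("handle top",(206.9,194.7),(312.1,271)),("stud1",(315.7,159.5),(286.6,210.0)),("stud2",(360.3,175.1),(308,189.7))):
    p=tri(F,(a,b)); print(name,p.round(4),[np.round(proj(f,p)-u,1) for f,u in zip(F,(a,b))])
print("handle z.14",onz(F[0],(206.9,194.7),.14).round(4),onz(F[1],(312.1,271),.14).round(4))
for z in(.105,.109,.112):print(z,[onz(F[0],u,z).round(4)[:2] for u in((315.7,159.5),(360.3,175.1))])
# head: white ring
print("disc",onz(F[0],(219,199),.01).round(4))
s=arm.sense();print(s["eef_pos"],s["eef_rot"])
E
```

```text
handle top [0.5478 0.3117 0.1391] [array([0. , 0.5]), array([-0.6, -0.1])]
stud1 [0.6319 0.0426 0.1091] [array([0. , 0.6]), array([-0.6, -0.1])]
stud2 [ 0.5882 -0.0687  0.1072] [array([0. , 0.9]), array([-0.8, -0.1])]
handle z.14 [0.5489 0.3115 0.14  ] [0.5465 0.313  0.14  ]
0.105 [array([0.6344, 0.0427]), array([ 0.5908, -0.0689])]
0.109 [array([0.6336, 0.0426]), array([ 0.5902, -0.0685])]
0.112 [array([0.633 , 0.0426]), array([ 0.5897, -0.0682])]
disc [0.5498 0.318  0.01  ]
[ 0.28002789 -0.58594423  0.21775458] [-1.79889134e+02  1.64370728e-03  2.55468974e+01]
```

```bash
R="[0.341,-0.32,0,0,0,0]"; python3 -m crank '[[0.341,-0.32,0,0,0,0],[0.341,-0.32,0,0,0,0],[0.341,-0.32,0,0,0,0],[0.341,-0.32,0,0,0,0],[0.341,-0.32,0,0,0,0],[0.341,-0.32,0,0,0,0],[0.341,-0.32,0,0,0,0],[0.341,-0.32,0,0,0,0],[0.341,-0.32,0,0,0,0],[0.341,-0.32,0,0,0,0],[0.341,-0.32,0,0,0,0]]' -1 40
python3 -m crank '[[0.288,-0.374,0,0,0,0],[0.288,-0.374,0,0,0,0],[0.288,-0.374,0,0,0,0],[0.288,-0.374,0,0,0,0],[0.288,-0.374,0,0,0,0],[0.288,-0.374,0,0,0,0],[0.288,-0.374,0,0,0,0],[0.288,-0.374,0,0,0,0],[0.288,-0.374,0,0,0,0],[0.288,-0.374,0,0,0,0],[0.288,-0.374,0,0,0,0],[0.288,-0.374,0,0,0,0]]'
python3 - <<'E'
from h import *
f=grab("wrist","pics/w1.png"); print(proj(f,(.548,.312,.14)),proj(f,(.548,.312,.042)))
s=arm.sense();print(s["eef_pos"],s["eef_rot"],s["joint_pos"])
E
```

```text
time: 1.25
eef_pos: [0.451, -0.147, 0.2186]
eef_rot: [-179.9, -0.1, 26.0]
contact_force: [-1.1, -0.1, -0.4]
finger_gap: 1.001
gripper_force: 0.0
time: 2.45
eef_pos: [0.5495, 0.308, 0.2179]
eef_rot: [179.9, 0.1, 25.4]
contact_force: [-0.4, 0.7, 0.7]
finger_gap: 0.998
gripper_force: 0.0
[319.31311297 210.209398  ] [320.56353489 179.1956084 ]
[0.54965156 0.30727914 0.21823079] [1.79842121e+02 8.12497394e-02 2.53067225e+01] [ -25.93633299   33.6730107    -9.08137598   84.97164889    5.85679822
   61.91610961 -100.98044869]
```

```bash
python3 -m crank '[[0,0,0,0,0,0],[0,0,0,0,0,0]]'; python3 - <<'E'
from h import *
f=grab("wrist","pics/w2.png"); print(proj(f,(.548,.312,.14)),proj(f,(.548,.312,.042)))
E
```

```text
time: 2.7
eef_pos: [0.5492, 0.3087, 0.219]
eef_rot: [179.9, -0.0, 25.4]
contact_force: [-0.2, 0.3, -0.2]
finger_gap: 1.001
gripper_force: 0.0
[320.42139596 209.88878962] [321.51796066 179.214976  ]
```

View pics/w2.png

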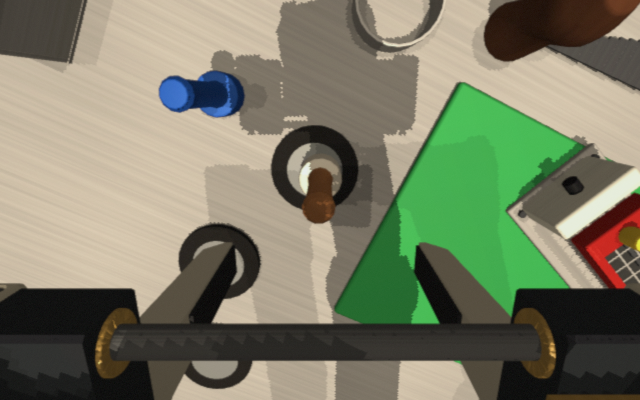

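The wrist view shows the handle top at (318,208), where I predicted it, midway between the fingers with clear space below. Descending to grasp.

```bash
python3 -m crank '[[0,-0.003,0.04,0,0,0],[0,-0.003,0.08,0,0,0],[0,-0.003,0.12,0,0,0],[0,-0.003,0.143,0,0,0],[0,-0.003,0.143,0,0,0],[0,-0.003,0.143,0,0,0]]'
python3 -m crank '[[0,0,0,0,0,0],[0,0,0,0,0,0],[0,0,0,0,0,0],[0,0,0,0,0,0],[0,0,0,0,0,0],[0,0,0,0,0,0],[0,0,0,0,0,0],[0,0,0,0,0,0],[0,0,0,0,0,0],[0,0,0,0,0,0]]' 1 50
```

```text
time: 3.35
eef_pos: [0.5478, 0.3136, 0.0764]
eef_rot: [-180.0, -0.1, 25.5]
contact_force: [-0.4, 0.4, 1.2]
finger_gap: 0.998
gripper_force: 0.0
time: 4.35
eef_pos: [0.5473, 0.3134, 0.0756]
eef_rot: [180.0, 0.0, 25.5]
contact_force: [0.4, -0.9, 0.1]
finger_gap: 0.242
gripper_force: 50.0
```

```bash
python3 -m crank '[[0,0,-0.03,0,0,0],[0,0,-0.07,0,0,0],[0,0,-0.11,0,0,0],[0,0,-0.135,0,0,0],[0,0,-0.135,0,0,0]]'
python3 -m crank '[[-0.0395,0.281,0,0,0,0],[-0.0395,0.281,0,0,0,0],[-0.0395,0.281,0,0,0,0],[-0.0395,0.281,0,0,0,0],[-0.0395,0.281,0,0,0,0],[-0.0395,0.281,0,0,0,0],[-0.0395,0.281,0,0,0,0],[-0.0395,0.281,0,0,0,0],[-0.0395,0.281,0,0,0,0]]'
python3 - <<'E'
from h import *
for n in("side","top","wrist"): grab(n,f"pics/{n}3.png")
s=arm.sense();print(s["eef_pos"],s["eef_rot"],s["contact_force"])
im=lambda n:load(f"pics/{n}3.npz")["img"]
a=cv2.resize(im("side")[120:240,230:350],None,fx=4,fy=4,interpolation=cv2.INTER_CUBIC)[:400]
b=im("wrist")[:,140:460]
cv2.imwrite("pics/m3.png",np.hstack([a,b])[:,:,::-1])
E
```

```text
time: 4.85
eef_pos: [0.549, 0.315, 0.2144]
eef_rot: [-179.9, -0.5, 25.5]
contact_force: [0.2, 1.0, -3.2]
finger_gap: 0.239
gripper_force: 50.0
time: 5.75
eef_pos: [0.6314, 0.0452, 0.2089]
eef_rot: [-179.8, 0.1, 25.7]
contact_force: [-0.0, 1.0, -3.0]
finger_gap: 0.239
gripper_force: 50.0
[0.63210981 0.04523139 0.21013398] [-1.79920898e+02  3.87611097e-02  2.57278294e+01] [ 0.00166959  0.27958887 -1.65858538]
```

View pics/m3.png

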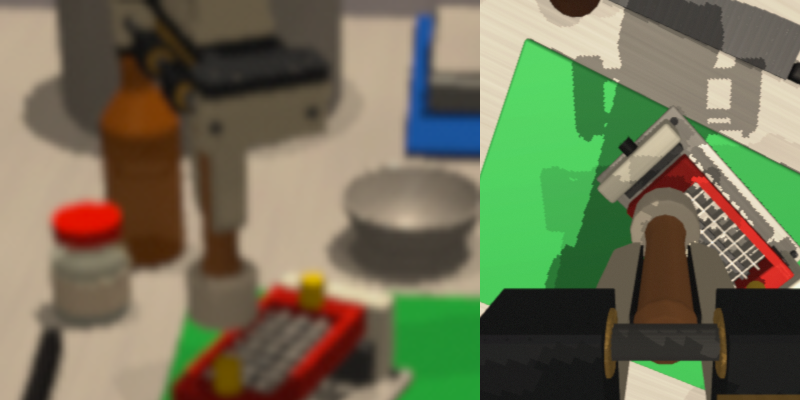

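The mallet is held upright with its head over stud 1; stud 1 is at (228,372) in the left half and is hidden in the wrist view. I'll touch each stud lightly to get its height.

```bash
python3 -m crank '[[0.0,0.002,0.012,0,0,0],[0.0,0.002,0.024,0,0,0],[0.0,0.002,0.028,0,0,0],[0,0.002,0.028,0,0,0],[0,0.002,0.028,0,0,0]]'
python3 -m crank '[[0,0,0.001,0,0,0],[0,0,0.002,0,0,0],[0,0,0.003,0,0,0],[0,0,0.003,0,0,0]]'
```

```text
time: 6.4
eef_pos: [0.6337, 0.0413, 0.1825]
eef_rot: [-180.0, 0.0, 25.5]
contact_force: [0.0, 0.0, -2.5]
finger_gap: 0.238
gripper_force: 50.0
time: 6.8
eef_pos: [0.6336, 0.0413, 0.1797]
eef_rot: [-180.0, 0.0, 25.5]
contact_force: [1.0, 0.4, -3.3]
finger_gap: 0.243
gripper_force: 50.0
```

```bash
for i in 1 2; do python3 -m crank '[[0,0,0.001,0,0,0],[0,0,0.001,0,0,0]]' | egrep "pos|contact"; done; python3 -m crank '[[0,0,0.0007,0,0,0],[0,0,0.0007,0,0,0]]' | egrep "pos|contact"
```

```text
eef_pos: [0.6336, 0.0413, 0.1786]
contact_force: [0.3, 0.5, -2.5]
eef_pos: [0.6335, 0.0413, 0.1775]
contact_force: [0.7, 0.5, -3.1]
eef_pos: [0.6336, 0.0413, 0.1769]
contact_force: [-0.1, -0.7, -3.1]
```

```bash
for i in 1 2; do python3 -m crank '[[0,0,0.0007,0,0,0],[0,0,0.0007,0,0,0]]' | egrep "pos|contact"; done
```

```text
eef_pos: [0.6335, 0.0413, 0.1762]
contact_force: [-0.3, 0.3, -3.7]
eef_pos: [0.6336, 0.0413, 0.1755]
contact_force: [-0.1, 0.1, -2.5]
```

```bash
python3 -m crank '[[0,0,0.0007,0,0,0],[0,0,0.0007,0,0,0]]' | egrep "pos|contact"
```

```text
eef_pos: [0.6339, 0.0413, 0.1752]
contact_force: [-0.5, -0.2, -2.3]
```

```bash
python3 -m crank '[[0,0,0.0007,0,0,0],[0,0,0.0007,0,0,0]]' | egrep "pos|contact"
```

```text
eef_pos: [0.6343, 0.0414, 0.1751]
contact_force: [0.3, -0.8, 0.9]
```

```bash
python3 -m crank '[[0,0,0.0007,0,0,0],[0,0,0.0007,0,0,0]]' | egrep "pos|contact"
```

```text
eef_pos: [0.6348, 0.0415, 0.175]
contact_force: [-0.3, 0.5, 5.1]
```

```bash
python3 -m crank '[[0,0,0.0005,0,0,0],[0,0,0.001,0,0,0],[0,0,0.0015,0,0,0],[0,0,0.002,0,0,0]]' | egrep "pos|contact"
```

```text
eef_pos: [0.6357, 0.0418, 0.1743]
contact_force: [0.3, 0.2, 9.2]
```

```bash
python3 -m crank '[[0,0,0.0005,0,0,0],[0,0,0.001,0,0,0],[0,0,0.0015,0,0,0],[0,0,0.002,0,0,0]]' | egrep "pos|contact"
```

```text
eef_pos: [0.6359, 0.0421, 0.1725]
contact_force: [0.3, 0.9, 9.3]
```

```bash
python3 -m crank '[[0,0,0.0005,0,0,0],[0,0,0.001,0,0,0],[0,0,0.0015,0,0,0],[0,0,0.0015,0,0,0]]' | egrep "pos|contact"
python3 -m crank '[[0,0,-0.006,0,0,0],[0,0,-0.015,0,0,0],[0,0,-0.015,0,0,0]]' | egrep "pos|contact"
```

```text
eef_pos: [0.6361, 0.0422, 0.1711]
contact_force: [0.1, 0.4, 9.4]
eef_pos: [0.6338, 0.0411, 0.1835]
contact_force: [0.2, 0.7, -3.1]
```

```bash
python3 -m crank '[[-0.043,0.04,0,0,0,0],[-0.087,0.08,0,0,0,0],[-0.087,0.08,0,0,0,0],[-0.087,0.08,0,0,0,0],[-0.087,0.08,0.002,0,0,0],[-0.087,0.08,0.004,0,0,0],[-0.087,0.08,0.004,0,0,0]]' | egrep "time|pos|contact"
python3 -m crank '[[0,0,0.001,0,0,0],[0,0,0.002,0,0,0],[0,0,0.002,0,0,0]]' | egrep "pos|contact"
```

```text
time: 10.6
eef_pos: [0.5897, -0.0663, 0.1783]
contact_force: [0.6, 1.7, -2.8]
eef_pos: [0.5896, -0.068, 0.1768]
contact_force: [-0.1, 0.1, -3.0]
```

```bash
python3 -m crank '[[0,0,0.0007,0,0,0],[0,0,0.0015,0,0,0],[0,0,0.0015,0,0,0]]' | egrep "time|pos|contact"
```

```text
time: 11.2
eef_pos: [0.5895, -0.0684, 0.1754]
contact_force: [0.2, 0.1, -3.0]
```

```bash
python3 -m crank '[[0,0,0.0007,0,0,0],[0,0,0.0015,0,0,0],[0,0,0.0015,0,0,0]]' | egrep "time|pos|contact"
```

```text
time: 11.5
eef_pos: [0.5903, -0.0682, 0.1747]
contact_force: [0.6, -0.7, 0.8]
```

```bash
python3 -m crank '[[0,0,0.0007,0,0,0],[0,0,0.0012,0,0,0],[0,0,0.0012,0,0,0]]' | egrep "time|pos|contact"
```

```text
time: 11.8
eef_pos: [0.5912, -0.068, 0.1745]
contact_force: [0.0, 0.0, 5.6]
```

```bash
python3 -m crank '[[0,0,0.0007,0,0,0],[0,0,0.0013,0,0,0],[0,0,0.0019,0,0,0],[0,0,0.0025,0,0,0],[0,0,0.0031,0,0,0],[0,0,0.0037,0,0,0],[0,0,0.0043,0,0,0],[0,0,0.0043,0,0,0]]' | egrep "time|pos|contact"
```

```text
time: 12.6
eef_pos: [0.5918, -0.0678, 0.1711]
contact_force: [0.1, 1.5, 7.1]
```

```bash
python3 -m crank '[[0,0,0.0006,0,0,0],[0,0,0.0012,0,0,0],[0,0,0.0018,0,0,0],[0,0,0.0024,0,0,0],[0,0,0.003,0,0,0],[0,0,0.003,0,0,0]]' | egrep "time|pos|contact"
```

```text
time: 13.2
eef_pos: [0.5919, -0.0677, 0.1683]
contact_force: [-0.4, 2.1, 9.2]
```

```bash
python3 -m crank '[[0,0,-0.006,0,0,0],[0,0,-0.011,0,0,0],[0.043,-0.04,-0.011,0,0,0],[0.087,-0.08,-0.011,0,0,0],[0.087,-0.08,-0.011,0,0,0],[0.087,-0.08,-0.011,0,0,0],[0.087,-0.08,-0.009,0,0,0],[0.087,-0.08,-0.007,0,0,0],[0.087,-0.08,-0.007,0,0,0]]' | egrep "time|pos|contact"
```

```text
time: 14.1
eef_pos: [0.6331, 0.0388, 0.1719]
contact_force: [-0.7, 0.0, -1.6]
```

```bash
python3 -m crank '[[0,0,0.0006,0,0,0],[0,0,0.0012,0,0,0],[0,0,0.0018,0,0,0],[0,0,0.0024,0,0,0],[0,0,0.003,0,0,0],[0,0,0.003,0,0,0]]' | egrep "time|pos|contact"
```

```text
time: 14.7
eef_pos: [0.6351, 0.0412, 0.1714]
contact_force: [-0.6, -1.2, 4.8]
```

```bash
python3 -m crank '[[0,0,0.0007,0,0,0],[0,0,0.0013,0,0,0],[0,0,0.0019,0,0,0],[0,0,0.0025,0,0,0],[0,0,0.0031,0,0,0],[0,0,0.0037,0,0,0],[0,0,0.0043,0,0,0],[0,0,0.0043,0,0,0]]' | egrep "time|pos|contact"
```

```text
time: 15.5
eef_pos: [0.6359, 0.0415, 0.1682]
contact_force: [0.0, -0.2, 8.1]
```

```bash
python3 -m crank '[[0,0,0.0006,0,0,0],[0,0,0.0012,0,0,0],[0,0,0.0018,0,0,0],[0,0,0.0024,0,0,0],[0,0,0.003,0,0,0],[0,0,0.003,0,0,0]]' | egrep "time|pos|contact"
```

```text
time: 16.1
eef_pos: [0.6362, 0.0418, 0.1654]
contact_force: [0.2, 0.6, 8.5]
```

```bash
python3 -m crank '[[0,0,-0.006,0,0,0],[0,0,-0.011,0,0,0],[-0.043,0.04,-0.011,0,0,0],[-0.087,0.08,-0.011,0,0,0],[-0.087,0.08,-0.011,0,0,0],[-0.087,0.08,-0.011,0,0,0],[-0.087,0.08,-0.009,0,0,0],[-0.087,0.08,-0.007,0,0,0],[-0.087,0.08,-0.007,0,0,0]]' | egrep "time|pos|contact"
```

```text
time: 17.0
eef_pos: [0.59, -0.0661, 0.1688]
contact_force: [0.1, -0.2, -3.6]
```

```bash
python3 -m crank '[[0,0,0.0006,0,0,0],[0,0,0.0012,0,0,0],[0,0,0.0018,0,0,0],[0,0,0.0024,0,0,0],[0,0,0.003,0,0,0],[0,0,0.003,0,0,0]]' | egrep "time|pos|contact"
```

```text
time: 17.6
eef_pos: [0.5908, -0.067, 0.1683]
contact_force: [-1.2, 3.2, 7.4]
```

```bash
python3 -m crank '[[0,0,0.0007,0,0,0],[0,0,0.0013,0,0,0],[0,0,0.0019,0,0,0],[0,0,0.0025,0,0,0],[0,0,0.0031,0,0,0],[0,0,0.0037,0,0,0],[0,0,0.0043,0,0,0],[0,0,0.0043,0,0,0]]' | egrep "time|pos|contact"
```

```text
time: 18.4
eef_pos: [0.5909, -0.0668, 0.1642]
contact_force: [-1.2, 1.8, 8.8]
```

```bash
python3 -m crank '[[0,0,0.0006,0,0,0],[0,0,0.0012,0,0,0],[0,0,0.0018,0,0,0],[0,0,0.0018,0,0,0]]' | egrep "time|pos|contact"
```

```text
time: 18.8
eef_pos: [0.591, -0.0667, 0.1626]
contact_force: [-2.2, 2.0, 8.6]
```

```bash
python3 -m crank '[[0,0,-0.006,0,0,0],[0,0,-0.011,0,0,0],[0.043,-0.04,-0.011,0,0,0],[0.087,-0.08,-0.011,0,0,0],[0.087,-0.08,-0.011,0,0,0],[0.087,-0.08,-0.011,0,0,0],[0.087,-0.08,-0.009,0,0,0],[0.087,-0.08,-0.007,0,0,0],[0.087,-0.08,-0.007,0,0,0]]' | egrep "time|pos|contact"
```

```text
time: 19.7
eef_pos: [0.633, 0.0388, 0.1664]
contact_force: [-0.2, 0.5, -3.4]
```

```bash
python3 -m crank '[[0,0,0.0006,0,0,0],[0,0,0.0012,0,0,0],[0,0,0.0018,0,0,0],[0,0,0.0024,0,0,0],[0,0,0.003,0,0,0],[0,0,0.003,0,0,0]]' | egrep "time|pos|contact"
```

```text
time: 20.3
eef_pos: [0.6349, 0.0412, 0.1657]
contact_force: [0.4, 0.2, 4.7]
```

```bash
python3 -m crank '[[0,0,0.0007,0,0,0],[0,0,0.0013,0,0,0],[0,0,0.0019,0,0,0],[0,0,0.0025,0,0,0],[0,0,0.0031,0,0,0],[0,0,0.0037,0,0,0],[0,0,0.0043,0,0,0],[0,0,0.0043,0,0,0]]' | egrep "time|pos|contact"
```

```text
time: 21.1
eef_pos: [0.6356, 0.0415, 0.1624]
contact_force: [-1.0, -1.5, 8.5]
```

```bash
python3 -m crank '[[0,0,0.0005,0,0,0],[0,0,0.001,0,0,0],[0,0,0.001,0,0,0]]' | egrep "time|pos|contact"
```

```text
time: 21.4
eef_pos: [0.6356, 0.0416, 0.1614]
contact_force: [-0.4, -0.4, 9.0]
```

```bash
python3 -m crank '[[0,0,0.0005,0,0,0],[0,0,0.0008,0,0,0],[0,0,0.0008,0,0,0]]' | egrep "time|pos|contact"
```

```text
time: 21.7
eef_pos: [0.6358, 0.0418, 0.1608]
contact_force: [-0.3, -0.4, 8.5]
```

```bash
python3 -m crank '[[0,0,0.0004,0,0,0],[0,0,0.0008,0,0,0],[0,0,0.0008,0,0,0]]' | egrep "time|pos|contact"
```

```text
time: 22.0
eef_pos: [0.6359, 0.0419, 0.16]
contact_force: [-0.3, 0.4, 9.3]
```

```bash
python3 -m crank '[[0,0,0.0003,0,0,0],[0,0,0.0006,0,0,0],[0,0,0.0006,0,0,0]]' | egrep "time|pos|contact"
```

```text
time: 22.3
eef_pos: [0.636, 0.042, 0.1595]
contact_force: [0.7, -0.1, 9.9]
```

```bash
python3 -m crank '[[0,0,0.0003,0,0,0],[0,0,0.0006,0,0,0],[0,0,0.0006,0,0,0]]' | egrep "time|pos|contact"
```

```text
time: 22.6
eef_pos: [0.6363, 0.0421, 0.1593]
contact_force: [0.5, 0.2, 10.9]
```

```bash
python3 -m crank '[[0,0,0.0002,0,0,0],[0,0,0.0004,0,0,0],[0,0,0.0004,0,0,0]]' | egrep "time|pos|contact"
```

```text
time: 22.9
eef_pos: [0.6365, 0.0421, 0.1592]
contact_force: [0.2, 0.3, 10.9]
```

```bash
python3 -m crank '[[0,0,-0.006,0,0,0],[0,0,-0.012,0,0,0],[-0.043,0.04,-0.012,0,0,0],[-0.087,0.08,-0.012,0,0,0],[-0.087,0.08,-0.012,0,0,0],[-0.087,0.08,-0.012,0,0,0],[-0.087,0.08,-0.01,0,0,0],[-0.087,0.08,-0.008,0,0,0],[-0.087,0.08,-0.008,0,0,0]]' | egrep "time|pos|contact"
```

```text
time: 23.8
eef_pos: [0.5899, -0.0661, 0.1632]
contact_force: [0.4, 0.1, -3.2]
```

```bash
python3 -m crank '[[0,0,0.0006,0,0,0],[0,0,0.0012,0,0,0],[0,0,0.0018,0,0,0],[0,0,0.0024,0,0,0],[0,0,0.003,0,0,0],[0,0,0.003,0,0,0]]' | egrep "time|pos|contact"
```

```text
time: 24.4
eef_pos: [0.5908, -0.0671, 0.1626]
contact_force: [-1.2, 2.9, 7.3]
```

```bash
python3 -m crank '[[0,0,0.0006,0,0,0],[0,0,0.0012,0,0,0],[0,0,0.0016,0,0,0],[0,0,0.0016,0,0,0]]' | egrep "time|pos|contact"
```

```text
time: 24.8
eef_pos: [0.5909, -0.0669, 0.1613]
contact_force: [-1.3, 1.8, 9.0]
```

```bash
python3 -m crank '[[0,0,0.0005,0,0,0],[0,0,0.001,0,0,0],[0,0,0.0013,0,0,0],[0,0,0.0013,0,0,0]]' | egrep "time|pos|contact"
```

```text
time: 25.2
eef_pos: [0.5909, -0.0668, 0.16]
contact_force: [-1.9, 2.7, 8.9]
```

```bash
python3 -m crank '[[0,0,0.0003,0,0,0],[0,0,0.0006,0,0,0],[0,0,0.0006,0,0,0]]' | egrep "time|pos|contact"
```

```text
time: 25.5
eef_pos: [0.591, -0.0667, 0.1595]
contact_force: [-1.2, 2.8, 8.8]
```

```bash
python3 -m crank '[[0,0,0.0003,0,0,0],[0,0,0.0006,0,0,0],[0,0,0.0006,0,0,0]]' | egrep "time|pos|contact"
```

```text
time: 25.8
eef_pos: [0.591, -0.0667, 0.1593]
contact_force: [-1.7, 3.2, 10.3]
```

```bash
python3 -m crank '[[0,0,0.0002,0,0,0],[0,0,0.0004,0,0,0],[0,0,0.0004,0,0,0]]' | egrep "time|pos|contact"
```

```text
time: 26.1
eef_pos: [0.5911, -0.0666, 0.1591]
contact_force: [-2.0, 2.9, 11.7]
```

```bash
python3 -m crank '[[0,0,-0.01,0,0,0],[0,0,-0.035,0,0,0],[0,0,-0.058,0,0,0],[0,0,-0.058,0,0,0]]'
python3 -m crank '[[0.12,-0.36,0,0,0,0],[0.12,-0.36,0,0,0,0],[0.12,-0.36,0,0,0,0],[0.12,-0.36,0,0,0,0],[0.12,-0.36,0,0,0,0],[0.12,-0.36,0,0,0,0],[0.12,-0.36,0,0,0,0],[0.12,-0.36,0,0,0,0],[0.12,-0.36,0,0,0,0],[0.12,-0.36,0,0,0,0],[0.12,-0.36,0,0,0,0]]'
python3 - <<'E'
from h import *
for n in("side","top"):
    f=grab(n,f"pics/{n}5.png")
    for z in(.094,.096,.109): print(n,z,[proj(f,(x,y,z)).round(1) for x,y in((.633,.0426),(.5895,-.0685))])
s=load("pics/side5.npz")["img"];t=load("pics/top5.npz")["img"]
a=cv2.resize(s[160:280,230:350],(400,400),interpolation=cv2.INTER_CUBIC)
b=cv2.resize(t[130:250,190:310],(400,400),interpolation=cv2.INTER_CUBIC)
cv2.imwrite("pics/m5.png",np.hstack([a,b])[:,:,::-1])
F=[load(f"pics/{n}5.npz") for n in("top","side")]
for f,roi in zip(F,((290,135,390,210),(255,180,340,260))):
    m=cv2.inRange(cv2.cvtColor(f["img"],cv2.COLOR_RGB2HSV),(22,150,120),(33,255,255));x0,y0,x1,y1=roi;k=np.zeros_like(m);k[y0:y1,x0:x1]=m[y0:y1,x0:x1]
    n,l,st,c=cv2.connectedComponentsWithStats(k);print([(c[i].round(1),st[i].tolist()) for i in range(1,n) if st[i][4]>8])
s=arm.sense();print(s["eef_pos"],s["eef_rot"])
E
```

```text
time: 26.5
eef_pos: [0.5916, -0.0693, 0.2168]
eef_rot: [179.8, -0.3, 25.5]
contact_force: [0.1, 0.5, -2.9]
finger_gap: 0.239
gripper_force: 50.0
time: 27.6
eef_pos: [0.5431, 0.3055, 0.2127]
eef_rot: [179.9, 0.1, 25.4]
contact_force: [0.2, -0.4, -3.2]
finger_gap: 0.241
gripper_force: 50.0
side 0.094 [array([285.8, 215. ]), array([306.7, 193.8])]
side 0.096 [array([285.7, 214.3]), array([306.7, 193.2])]
side 0.109 [array([285.5, 209.9]), array([306.7, 189. ])]
top 0.094 [array([315.8, 160.8]), array([359.7, 176.2])]
top 0.096 [array([315.8, 160.7]), array([359.8, 176.1])]
top 0.109 [array([315.7, 159.7]), array([360.3, 175.4])]
[(array([315.4, 160.7]), [312, 158, 8, 7, 38]), (array([359.1, 175.8]), [356, 173, 7, 7, 40])]
[(array([283.5, 209.5]), [277, 203, 14, 14, 14]), (array([286.6, 216.8]), [283, 214, 8, 8, 40])]
[0.54341108 0.30568429 0.21348711] [1.79909031e+02 6.41165399e-02 2.53538084e+01]
```

View pics/m5.png

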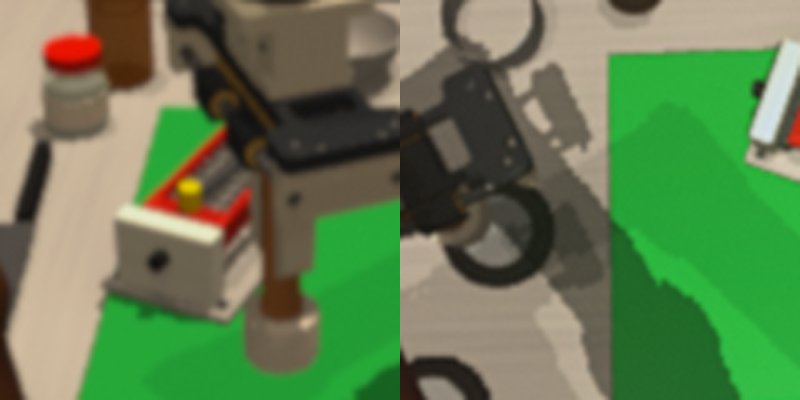

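The cassette now sits low between the cheeks, with the visible stud at (190,190). The mallet hangs upright over its disc (disc at (497,235) in the right half). Placing it.

```bash
python3 -m crank '[[0.01,-0.007,0,0,0,0],[0.01,-0.007,0.04,0,0,0],[0.01,-0.007,0.08,0,0,0],[0.01,-0.007,0.115,0,0,0],[0.01,-0.007,0.13,0,0,0],[0.01,-0.007,0.135,0,0,0],[0.01,-0.007,0.135,0,0,0],[0.01,-0.007,0.135,0,0,0]]'
python3 -m crank '[[0,0,0.0007,0,0,0],[0,0,0.0014,0,0,0],[0,0,0.002,0,0,0],[0,0,0.002,0,0,0]]'
```

```text
time: 28.5
eef_pos: [0.5502, 0.3196, 0.0812]
eef_rot: [-180.0, -0.2, 25.5]
contact_force: [0.0, -0.1, -2.6]
finger_gap: 0.241
gripper_force: 50.0
time: 28.9
eef_pos: [0.5487, 0.3188, 0.0774]
eef_rot: [-180.0, -0.0, 25.5]
contact_force: [-0.7, 0.7, -2.9]
finger_gap: 0.242
gripper_force: 50.0
```

```bash
python3 -m crank '[[0,0,0.0007,0,0,0],[0,0,0.0014,0,0,0],[0,0,0.0021,0,0,0],[0,0,0.0021,0,0,0],[0,0,0.0021,0,0,0]]'
```

```text
time: 29.4
eef_pos: [0.5491, 0.3191, 0.0756]
eef_rot: [-180.0, -0.1, 25.5]
contact_force: [-0.3, 0.4, 2.4]
finger_gap: 0.24
gripper_force: 50.0
```

```bash
python3 -m crank '[[0,0,-0.0004,0,0,0],[0,0,-0.0004,0,0,0],[0,0,-0.0004,0,0,0],[0,0,-0.0004,0,0,0],[0,0,-0.0004,0,0,0],[0,0,-0.0004,0,0,0],[0,0,-0.0004,0,0,0],[0,0,-0.0004,0,0,0],[0,0,-0.0004,0,0,0],[0,0,-0.0004,0,0,0]]' -0.6 | egrep "gap|force"
python3 -m crank '[[0,0,-0.02,0,0,0],[0,0,-0.05,0,0,0],[0,0,-0.09,0,0,0],[0,0,-0.13,0,0,0],[0,0,-0.16,0,0,0],[0,0,-0.16,0,0,0]]'
python3 -m crank '[[-0.15,-0.05,0,0,0,0],[-0.15,-0.05,0,0,0,0],[-0.15,-0.05,0,0,0,0],[-0.15,-0.05,0,0,0,0],[-0.15,-0.05,0,0,0,0]]'
python3 - <<'E'
from h import *
for n in("side","top"): f=grab(n,f"pics/{n}6.png")
s=load("pics/side6.npz")["img"];t=load("pics/top6.npz")["img"]
a=cv2.resize(s[180:350,230:400],(400,400),interpolation=cv2.INTER_CUBIC)
b=cv2.resize(t[130:250,190:390],(400,240),interpolation=cv2.INTER_CUBIC);b=np.vstack([b,np.zeros((160,400,3),np.uint8)])
cv2.imwrite("pics/m6.png",np.hstack([a,b])[:,:,::-1])
F=[load(f"pics/{n}6.npz") for n in("top","side")]
for f,roi in zip(F,((290,135,390,210),(255,180,340,260))):
    m=cv2.inRange(cv2.cvtColor(f["img"],cv2.COLOR_RGB2HSV),(22,150,120),(33,255,255));x0,y0,x1,y1=roi;k=np.zeros_like(m);k[y0:y1,x0:x1]=m[y0:y1,x0:x1]
    n,l,st,c=cv2.connectedComponentsWithStats(k);print([(c[i].round(1),st[i].tolist()) for i in range(1,n) if st[i][4]>8])
E
```

```text
contact_force: [-0.9, -0.2, -0.2]
finger_gap: 0.796
gripper_force: 0.0
time: 31.0
eef_pos: [0.5511, 0.3206, 0.2411]
eef_rot: [-179.9, -0.6, 25.5]
contact_force: [0.5, 0.0, -0.8]
finger_gap: 0.803
gripper_force: 0.0
time: 31.5
eef_pos: [0.39, 0.299, 0.2352]
eef_rot: [180.0, 0.1, 25.7]
contact_force: [0.2, 0.5, 0.2]
finger_gap: 0.798
gripper_force: 0.0
[(array([315.4, 160.7]), [312, 158, 8, 7, 38]), (array([359.1, 175.8]), [356, 173, 7, 7, 40])]
[(array([307.5, 195.5]), [305, 194, 6, 5, 22]), (array([283., 210.]), [276, 203, 15, 15, 15]), (array([286.5, 216.3]), [283, 214, 8, 6, 35])]
```

View pics/m6.png

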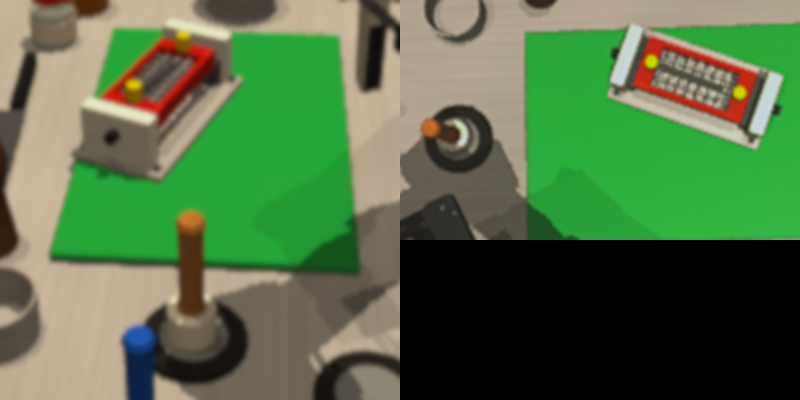

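Both studs are down, with side rows moved 210.4→216.3 and 189.9→195.5. The mallet stands upright and centred on its disc, and the hand is clear.

```bash
python3 -m crank '[[0,0,0,0,0,0],[0,0,0,0,0,0],[0,0,0,0,0,0]]' | head -2; python3 -c "
from plant import arm; print(arm.finish_job())"
```

```text
time: 31.9
eef_pos: [0.3927, 0.2992, 0.2351]
the job is handed in; nothing more can be done
None
```

I handed the job in at about 32 s: both cassette ends were tapped down to their stops at about 15 N or less by the settled readings, and the mallet is back upright on its disc; no verdict came back.

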